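# Put the refilled tape bin back in service

## Robot

A 6-joint arm with a two-finger parallel gripper is mounted at the origin on the work surface. World frame = base frame: x ahead of the robot, y to its left, z up, the work surface at z = 0. Lengths are in mm, angles in rad, forces in N, time in s.
With the tool pointing down it reaches from about 350 to 975 mm from the base axis. Payload 7.1 kg.
Tool frame: the origin (TCP) lies midway between the tips of the shut fingers; the grasp point (between the pads) lies 19 mm behind it (ctrl.hold_point_z is the distance from the TCP to the grasp point, in mm); x points along the fingers, y is the direction in which the jaws open and shut, and the axes are right-handed (so a half turn about x gives the same grasp; the last joint's range is limited). The gripper opens to 88 mm and grips with 3 to 60 N. Pads are 20 mm wide; open, the fingers measure 115 mm over their backs; the gripper's body (75 mm by 178 mm) begins 61 mm behind the grasp point.
Start: joints at [-1.35, 0.423, 1.63, -0, 1.089, -0.019], TCP at [148.462, -607.095, 222.675] pointing down, gripper open.
Joint ranges: [-3, 3], [-0.9, 2.11], [0.09, 2.58], [-1.31, 4.45], [0.11, 2.69], [-2.54, 2.54]. Speed limits (rad/s): [2.39, 2.39, 3.01, 3.14, 3.14, 3.14].

## Interface

Orientations are given as a rotation vector (axis times angle).
In Python, from workcell import ctrl, get_image, calibration gives the robot as it stands.
- The arm moves only by the tool move_arm, never from a script. Its argument "rows" is a list of rows, each a list of 5 numbers: the shift along the world's x, y, z in mm, then the turn about the world's z in rad, then the closure, from -1 (fully open) to 1 (shut). In form: [[tx, ty, tz, roll, jaw], ...]. A call has 1 to 12 rows; each row is the pose to reach, as a shift and turn from the pose measured when the call began; what a row does not reach only later rows make up. A row lasts 1/8 s, in which the tool goes at most 62.5 mm and 10.7 degrees, less where a joint would pass 70% of its speed; a pose out of reach is approached as far as the arm can. A call with a gripper value outside its range is refused whole. The fingers move at their own pace and stop on an object; the grip force is fixed at half the most. Time passes only in rows, so rows that repeat a pose let the fingers close. It gives the time, the measured TCP pose, the force and the opening at its end, in the units of the state.
- ctrl.get_obs(): the state, without advancing time (a new reading comes with each control period).
- get_image(name): name is "side" or "top"; returns the picture (384x512x3 uint8, blue, green, red); there is no depth.
- calibration(name): a dict with "fx", "fy", "cx", "cy" (pixels), "view" (4x4, takes a point from world to camera coordinates). Camera axes: x right, y up, looking along -z (the intrinsics and any distortion apply to the point x, -y, -z); pixel columns grow to the right and rows downward; lengths in mm; the calibration is good to about 2 mm. A picture is of the moment at which its call begins. calibration takes no time and is no camera call.
- ctrl.close_job(): hands the job in, once; it reports no verdict.
The state is a dict: "t": time; "qpos": joint angles; "qvel": joint speeds; "joint_torque": joint torques, N m; "ee_pos": TCP position; "orientation": TCP orientation; "ft_force": force on the tool from outside, world axes, zero at the start; "moment": the same for the moment, N m; "width": finger opening in mm.
Only numpy, scipy, OpenCV 4.12 (cv2) and the standard library are available. Lean on these libraries where they do the work, as an engineer would, in place of code of your own. Each camera call takes 0.05 s, during which the arm holds its last target.

## Task

The bin with the rolls of tape has been refilled but still stands pulled out of the desk rack with its marker sticking out at the front. With the fingertips, flip its marker right over its hinge so that it lies flat back over the bin showing its other face, and push the bin fully home against the back of the rack. Only push: do not grip the marker, lift the bin or force anything, and leave the empty bin pulled out with its marker out, the pencil bin and the things beside the rack as they are.

Things in the scene. Friction and masses are not known exactly. Their poses are not given: they have to be found in the camera images.
- bin_tape: bin with rolls of tape (two of 94 mm, one of 52): open wooden bin, 160 mm deep, 120 wide, 95 high, 8 mm walls, loose (under 1 kg, slides at 2 to 6 N). Origin: centre of underside; x from front wall to back, z up; front face at x = -80 mm. A steel clip 46 mm wide sits on the front rim, 11 mm proud of the wall, 2 mm above it, legs 21 mm down
- marker_tape (a joint): flip marker of bin_tape: aluminium paddle 56 mm wide, 3 thick, hinged along the bin's y on the clip; solid from 8 mm to its free edge 60 mm from the hinge. 0 = level, sticking out in front (-x of the bin), bar face up; 1.57 upright; 3.14 = flipped, level over the bin's mouth, disc face up. Stops at 0 and 3.14. Stiff: stays where left, moves with about 0.4 N at the edge
- bin_empty: the bin with nothing in it: same bin and clip as bin_tape, same axes
- marker_empty (a joint): same flip marker on bin_empty: 0 = out in front, 3.14 = flipped back over the bin
- bin_pens: the bin filled with pencils: same bin and clip as bin_tape, same axes
- marker_pens (a joint): same flip marker on bin_pens: 0 = out in front, 3.14 = flipped back over the bin
- tape_hinge (a point): middle of the hinge line of marker_tape: on bin_tape 76 mm in front (-x) of its origin and 101 mm above its underside; axes as the bin; about 115 mm above the table
- tape_edge (a point): middle of the free edge of marker_tape, half-way through its thickness; turns with the marker (at 0 its axes are the bin's)
- bay_tape: cork floor of the tape bin's bay, top 14 mm above the table. Origin on its underside, mid-width, below where the bin's front face stands when home; x points to the back stop, z up. Fully home, back against the stop, the bin's origin is at x = +80 mm here; it starts 40 to 65 mm short. Dividers, tops 57 mm above the table, leave the bin 4 mm play each side
- rack: plywood desktop rack with three bays side by side, 136 mm apart; base 12 mm thick, 424 mm wide, running from 50 mm in front of the home line to 172 mm behind it; back stop 72 mm high. Origin under the middle of the home line of the bins' fronts, x into the rack. Fixed
- flask: black drinking flask with a loop on its cap, 88 mm across, 204 mm high, standing beside the rack; origin under its centre
- brush_jar: glass jar of brushes, 72 mm across, jar 95 mm high, brushes to about 205 mm; origin under its centre
- loose_roll: cardboard roll, 90 mm across, 60 mm hole, 30 mm high, lying flat on the table; origin under its centre

How it is judged:
By the outcome, as a careful person would: the job done as asked, in the order asked, and still so for the second after the job is handed in, with the robot touching nothing.
It also fails if it takes over 50 s, if anything falls off the work surface, if the arm or the gripper's body presses on something with over 40 N, if the wrist force passes 120 N, or if a joint passes its speed limit or range.

## Working session

There is one attempt and no reset: what is moved stays moved. The work goes in short steps, Python scripts to look and compute and a tool call to move; the robot and the scene stay as the last step left them, time stands still between calls to the robot, and variables do not carry over. Pictures are saved under pics/ and viewed, and the job is handed in when it is done.

Besides the shell and the picture viewer there is one more tool, called after "Emit:" as name([rows], argument=value, ...), one row to a line, values as JSON. move_arm: Moves the arm, as the interface text tells. Its arguments: {"type":"object","properties":{"rows":{"type":"array"}},"required":["rows"]}

```bash
mkdir -p pics
python3 - <<'E'
from workcell import ctrl,get_image,calibration
import cv2
for n in("side","top"):
    cv2.imwrite(f"pics/{n}0.png",get_image(n)); c=calibration(n); print({k:(v if k!='view' else v) for k,v in c.items()})
print(ctrl.get_obs())
E
```

```text
{'fx': 461.15089673861263, 'fy': 461.15089673861263, 'cx': 258.5563149928413, 'cy': 193.73669485829816, 'view': array([[-9.42210241e-01, -3.34796666e-01,  1.22904364e-02,
         5.24145633e+02],
       [ 2.34047682e-01, -6.31539565e-01,  7.39174851e-01,
        -1.85091401e+02],
       [-2.39711379e-01,  6.99334662e-01,  6.73401429e-01,
        -1.22604731e+03],
       [ 0.00000000e+00,  0.00000000e+00,  0.00000000e+00,
         1.00000000e+00]])}
{'fx': 395.6665639983845, 'fy': 395.6665639983845, 'cx': 249.10891560390192, 'cy': 192.24257986855864, 'view': array([[ 4.85341683e-03, -9.99781098e-01, -2.03519213e-02,
         1.39135078e+01],
       [ 9.87692534e-01,  1.61100207e-03,  1.56399688e-01,
        -5.67661204e+02],
       [-1.56332665e-01, -2.08605136e-02,  9.87484145e-01,
        -1.14596498e+03],
       [ 0.00000000e+00,  0.00000000e+00,  0.00000000e+00,
         1.00000000e+00]])}
{'t': 0.1, 'qpos': array([-1.34996350e+00,  4.23765345e-01,  1.63057627e+00,  1.76980720e-05,
        1.08860780e+00, -1.89966117e-02]), 'qvel': array([ 7.59143486e-04, -2.88427811e-03, -1.33701180e-03,  1.27581082e-03,
        1.15005811e-03, -4.57804907e-05]), 'joint_torque': array([-3.29379463e-04, -5.45612848e+01, -2.74324554e+01,  6.45139511e-02,
        1.87957508e-02, -3.33717071e-05]), 'ee_pos': array([ 148.38577829, -606.62907941,  221.99351568]), 'orientation': array([ 2.09455086,  0.25381064, -2.09480635]), 'ft_force': array([ 0.05539012, -0.1140863 , -0.36146398]), 'moment': array([ 0.03640445, -0.0136587 , -0.02686996]), 'width': 87.55305536877619}
```

View pics/side0.png

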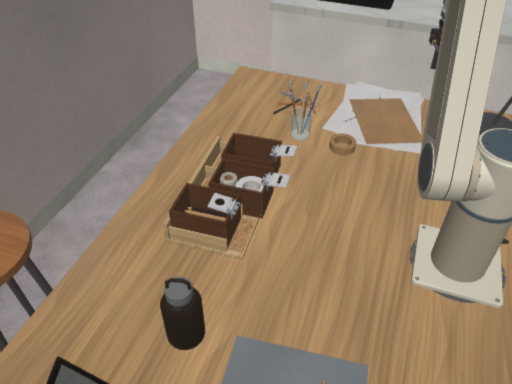

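View pics/top0.png

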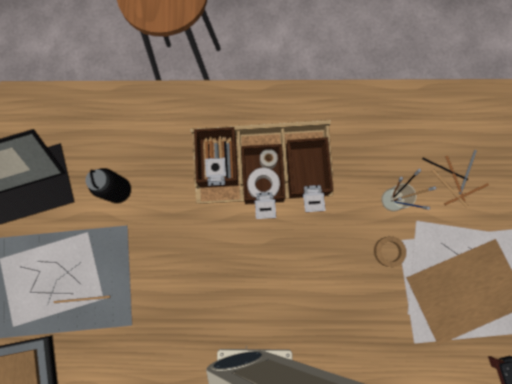

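The top view shows three bins: pencils on the left (marker flipped), tape in the middle (marker out at about (264,207)) and the empty bin on the right (marker out at about (315,199)). I'll enlarge it to measure.

Run:
```python
import cv2
a=cv2.imread("pics/top0.png")[110:230,180:350]
cv2.imwrite("pics/topz.png",cv2.resize(a,None,fx=4.7,fy=4.7,interpolation=cv2.INTER_CUBIC))
a=cv2.imread("pics/side0.png")[125:260,160:310]
cv2.imwrite("pics/sidez.png",cv2.resize(a,None,fx=4.4,fy=4.4,interpolation=cv2.INTER_CUBIC))
```

```text
(no output)
```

View pics/topz.png

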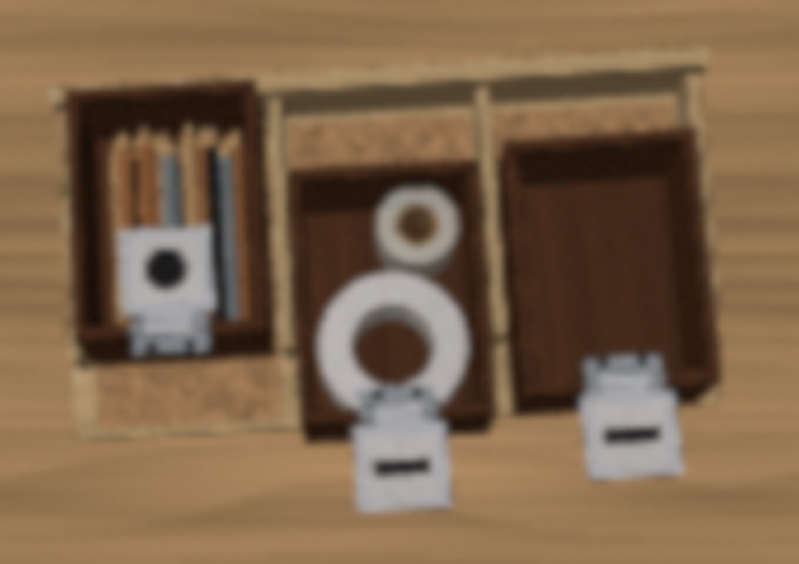

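View pics/sidez.png

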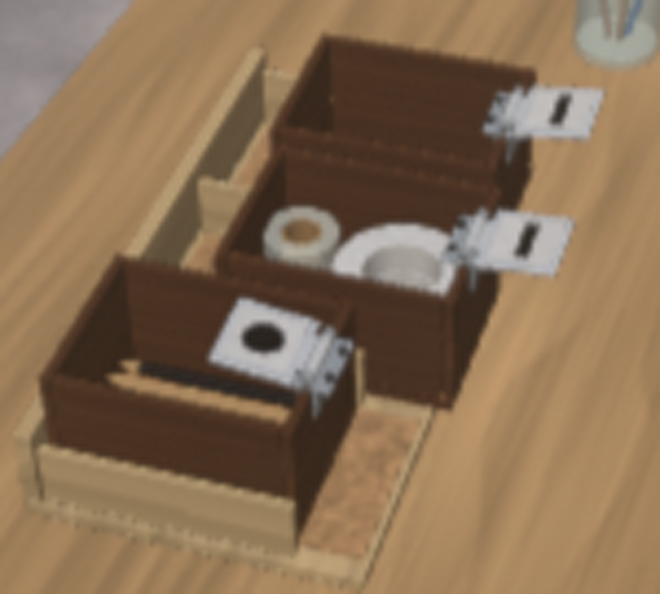

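```bash
cat > h.py <<'E'
import numpy as np
from workcell import calibration
def ray(n,u,v):
    c=calibration(n);V=c['view'];R=V[:3,:3];t=V[:3,3]
    d=np.array([(u-c['cx'])/c['fx'],-(v-c['cy'])/c['fy'],-1])
    return -R.T@t,R.T@d
def pt(n,u,v,z):
    o,d=ray(n,u,v);return o+d*(z-o[2])/d[2]
def px(n,p):
    c=calibration(n);V=c['view'];q=V[:3,:3]@np.array(p)+V[:3,3]
    return np.array([c['cx']+c['fx']*q[0]/-q[2],c['cy']-c['fy']*q[1]/-q[2]])
def T(x,y): return 180+(x+.5)/4.7-.5,110+(y+.5)/4.7-.5
def S(x,y): return 160+(x+.5)/4.4-.5,125+(y+.5)/4.4-.5
E
python3 - <<'E'
from h import *
np.set_printoptions(precision=1,suppress=True)
for nm,p,z in [("edgeL",(357,512),115),("edgeR",(453,508),115),("backL",(291,172),109),("backR",(481,162),109),("frontL",(305,438),109),("frontR",(493,430),109),
 ("e-edgeL",(589,479),115),("e-edgeR",(683,473),115),("e-frontL",(517,411),109),("e-frontR",(705,400),109),("p-frontL",(80,358),109),("p-frontR",(272,350),109),("p-backL",(67,97),109),("p-backR",(256,83),109),("stopL",(262,75),72+0),("stopR",(706,52),72),("base front L",(80,436),14),("base front mid",(297,430),14)]:
    print("T",nm,pt("top",*T(*p),z))
for nm,p,z in [("edgeL",(562,275),115),("edgeR",(578,213),115),("frontL",(452,290),109),("frontR",(500,190),109),("backL",(218,255),109),("backR",(281,150),109)]:
    print("S",nm,pt("side",*S(*p),z))
E
```

```text
T edgeL [482.   -4.2 115. ]
T edgeR [484.5 -61.3 115. ]
T backL [692.6  37.1 109. ]
T backR [698.8 -80.  109. ]
T frontL [527.1  27.3 109. ]
T frontR [532.2 -85.9 109. ]
T e-edgeL [ 502.1 -142.3  115. ]
T e-edgeR [ 505.8 -198.2  115. ]
T e-frontL [ 543.8 -100.5  109. ]
T e-frontR [ 550.7 -213.5  109. ]
T p-frontL [575.9 164.6 109. ]
T p-frontR [581.   47.7 109. ]
T p-backL [740.9 177.  109. ]
T p-backR [749.7  59.3 109. ]
T stopL [767.3  57.8  72. ]
T stopR [ 782.1 -227.    72. ]
T base front L [540.6 178.2  14. ]
T base front mid [544.9  35.7  14. ]
S edgeL [477.4 -10.5 115. ]
S edgeR [485.3 -72.2 115. ]
S frontL [539.4  20.4 109. ]
S frontR [542.2 -84.  109. ]
S backL [689.9  40.7 109. ]
S backR [694.3 -73.  109. ]
```

Run:
```python
from h import *
from workcell import ctrl
import cv2
from scipy.optimize import least_squares
from scipy.spatial.transform import Rotation as R
print(R.from_rotvec(ctrl.get_obs()['orientation']).as_matrix().round(3))
# observed tape bin: local points (bin frame xyz)
B={"backL":(80,60,95),"backR":(80,-60,95),"frontL":(-80,60,95),"frontR":(-80,-60,95),"edgeL":(-136,28,101),"edgeR":(-136,-28,101)}
tp={"edgeL":(357,512),"edgeR":(453,508),"backL":(291,172),"backR":(481,162),"frontL":(305,438),"frontR":(493,430)}
sp={"edgeL":(562,275),"edgeR":(578,213),"frontL":(452,290),"frontR":(500,190),"backL":(218,255),"backR":(281,150)}
def W(p,l): 
    c,s=np.cos(p[2]),np.sin(p[2]); return [p[0]+c*l[0]-s*l[1],p[1]+s*l[0]+c*l[1],14+l[2]]
def f(p,use="ts"):
    r=[]
    for k,l in B.items():
        w=W(p,l)
        if 't' in use:r+=list(px("top",w)-T(*tp[k]))
        if 's' in use:r+=list(px("side",w)-S(*sp[k]))
    return np.array(r)
for u in("t","s","ts"):
    s=least_squares(f,[615,-25,.05],args=(u,),loss='soft_l1'); print(u,s.x.round(3),s.fun.round(1))
p=s.x
for n,z in(("top",4.7),("side",4.4)):
    a=cv2.imread(f"pics/{n}z.png"); o=(180,110) if n=="top" else (160,125)
    def q(l): return tuple(int(round(v)) for v in (px(n,W(p,l))+.5-np.array(o))*z)
    for L in([B[k] for k in("backL","backR","frontR","frontL")],[(-84,28,101),B["edgeL"],B["edgeR"],(-84,-28,101)],[(-80,60,0),(-80,60,95),(-80,-60,95),(-80,-60,0)]):
        cv2.polylines(a,[np.array([q(l) for l in L])],True,(0,255,0),1)
    cv2.imwrite(f"pics/{n}fit.png",a)
```

```text
[[-0.     0.238 -0.971]
 [ 0.001 -0.971 -0.238]
 [-1.    -0.001 -0.   ]]
t [ 6.15541e+02 -2.55530e+01  5.20000e-02] [-0.5  0.1  0.4  0.1 -1.  -1.9  1.3 -2.3  0.2  1.3 -0.2  1.2]
s [ 6.16656e+02 -2.62800e+01  9.10000e-02] [-0.3 -0.1 -1.6 -1.7  2.   2.   0.9 -1.9 -0.4 -0.2 -0.1  1.3]
ts [ 6.15885e+02 -2.54680e+01  6.10000e-02] [-0.8  0.2 -0.5 -0.5  0.1 -0.2 -0.6 -1.8 -0.8 -1.8  1.3  2.7  1.5 -2.6
  1.5 -1.1  0.6  1.3 -0.9  0.9  0.2  1.   0.1  2.5]
```

View pics/topfit.png

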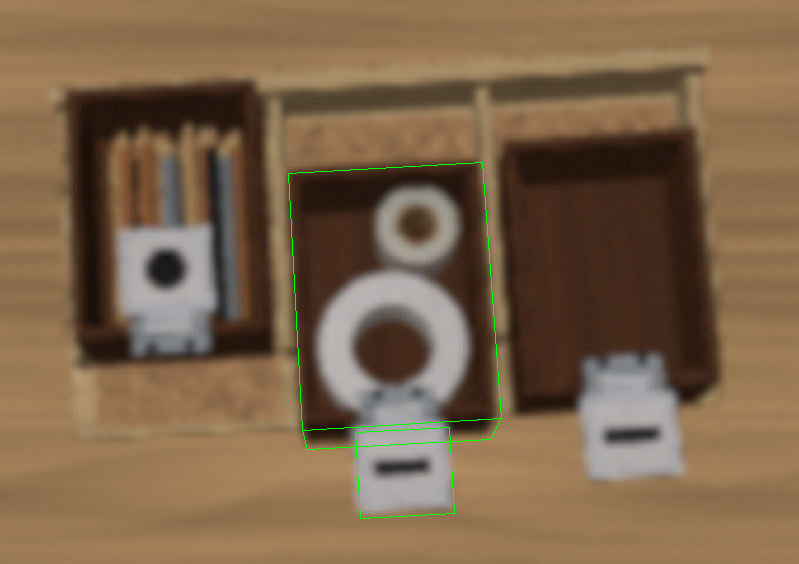

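View pics/sidefit.png

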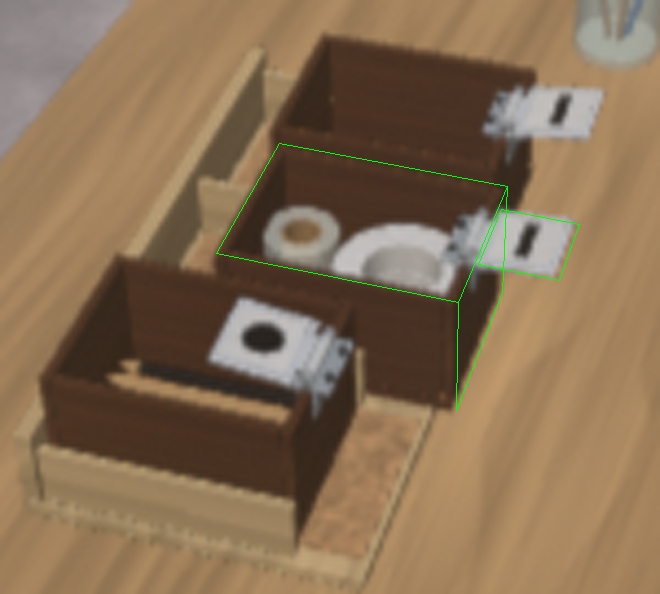

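The fit puts the tape bin's origin at about (618,-25), with yaw 0.052 and the marker's free edge at about (482,-33, 115). The side view agrees to about 3 mm. Next I'll move to a point in front of the marker, aligned with the bin and with the fingers shut.

Emit:
move_arm([
  [50,95,0,-0.03,1],
  [100,190,0,-0.06,1],
  [150,286,0,-0.09,1],
  [200,381,0,-0.13,1],
  [250,477,0,-0.16,1],
  [292,572,0,-0.188,1],
  [292,572,0,-0.188,1],
  [292,572,0,-0.188,1],
  [292,572,0,-0.188,1],
  [292,572,0,-0.188,1],
  [292,572,0,-0.188,1],
  [292,572,0,-0.188,1],
])

```text
t: 1.6
ee_pos: [440.5, -33.5, 221.8]
orientation: [2.194, 0.062, -2.195]
ft_force: [-1.2, 0.0, -0.7]
width: 0.5
```

Emit:
move_arm([
  [0,0,-45,0,1],
  [0,0,-90,0,1],
  [4,0,-130,0,1],
  [8,0,-130,0,1],
  [8,0,-130,0,1],
  [8,0,-130,0,1],
])

```text
t: 2.35
ee_pos: [449.5, -34.0, 93.3]
orientation: [2.197, 0.061, -2.192]
ft_force: [-0.6, 1.2, -0.2]
width: 0.2
```

```bash
cat > look.py <<'E'
import sys,cv2
from workcell import ctrl,get_image
k=sys.argv[1]
for n,(x,y,w,h) in(("side",(160,90,200,150)),("top",(180,110,170,128))):
    a=get_image(n); cv2.imwrite(f"pics/{n}{k}.png",a)
    cv2.imwrite(f"pics/{n}{k}z.png",cv2.resize(a[y:y+h,x:x+w],(800 if n=="side" else 680,600 if n=="side" else 512),interpolation=cv2.INTER_CUBIC))
o=ctrl.get_obs();print(o['t'],o['ee_pos'].round(1),o['ft_force'].round(2))
E
python3 look.py 1
```

```text
2.45 [449.2 -33.7  93.1] [ 0.33  0.66 -0.06]
```

View pics/side1z.png

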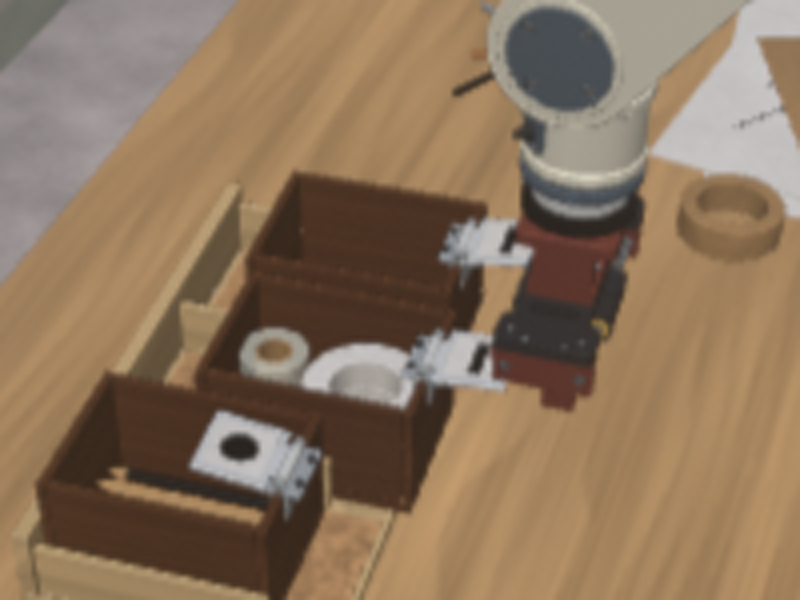

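View pics/top1z.png

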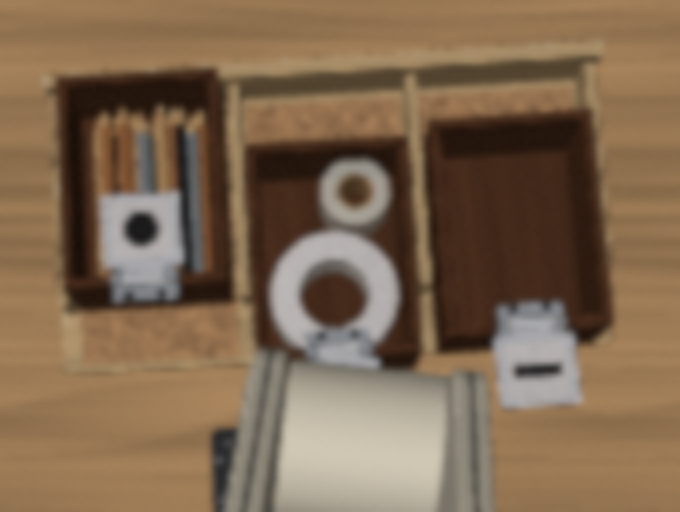

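The side view shows the shut fingers low in front of the tape marker, with a clear gap to its edge near (500,385). Next I'll approach gently until they touch.

Emit:
move_arm([
  [10,0.5,0,0,1],
  [17,1,0,0,1],
  [19,1,0,0,1],
  [21,1,0,0,1],
  [22,1,0,0,1],
  [22,1,0,0,1],
])

```text
t: 3.2
ee_pos: [471.1, -32.7, 93.0]
orientation: [2.196, 0.061, -2.192]
ft_force: [-1.2, 0.3, -0.2]
width: 0.5
```

```bash
python3 look.py 2
```

```text
3.3 [471.1 -32.7  93. ] [-0.13  0.84 -0.6 ]
```

View pics/side2z.png

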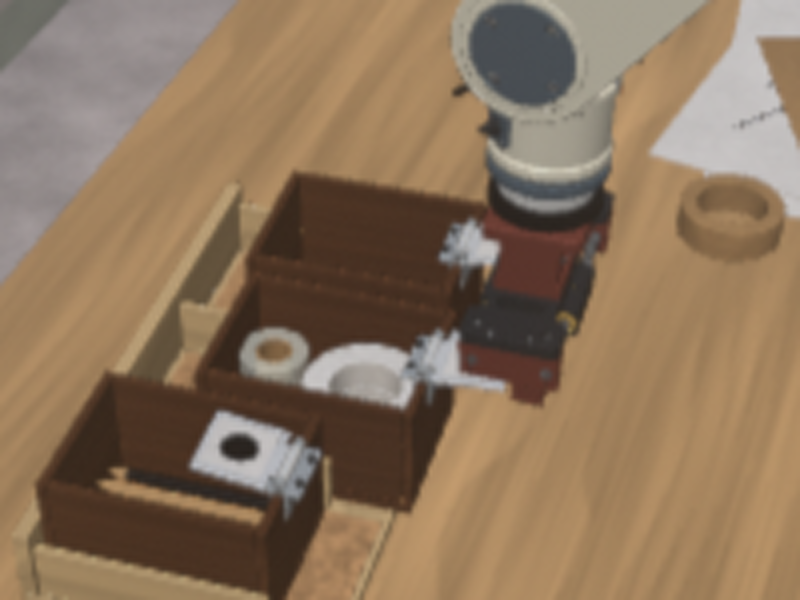

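The marker edge near (505,385) is almost at the finger, with no clear force yet. I'll continue in small steps.

Emit:
move_arm([
  [1.5,0,0,0,1],
  [3,0,0,0,1],
  [3,0,0,0,1],
  [3,0,0,0,1],
])

```text
t: 3.8
ee_pos: [473.5, -32.7, 92.8]
orientation: [2.195, 0.061, -2.194]
ft_force: [-4.3, 0.1, 0.6]
width: 0.2
```

Emit:
move_arm([
  [1.5,0,0,0,1],
  [3,0,0,0,1],
  [3,0,0,0,1],
  [3,0,0,0,1],
])

```text
t: 4.3
ee_pos: [476.9, -32.7, 92.9]
orientation: [2.196, 0.061, -2.193]
ft_force: [-2.6, -0.8, -0.5]
width: 0.4
```

The force is about 3 to 4 N, so the finger is in contact. Now I'll drag the edge up along its arc.

Emit:
move_arm([
  [0.5,0,3,0,1],
  [1,0,7,0,1],
  [1.5,0,11,0,1],
  [2.5,0,15,0,1],
  [4,0,19,0,1],
  [5.5,0,23,0,1],
  [5.5,0,23,0,1],
])

```text
t: 5.18
ee_pos: [483.3, -32.8, 116.4]
orientation: [2.197, 0.061, -2.191]
ft_force: [-0.7, -0.3, -0.2]
width: 0.6
```

```bash
python3 look.py 3
```

```text
5.275 [482.9 -32.8 116.1] [ 0.61  0.6  -0.5 ]
```

View pics/side3z.png

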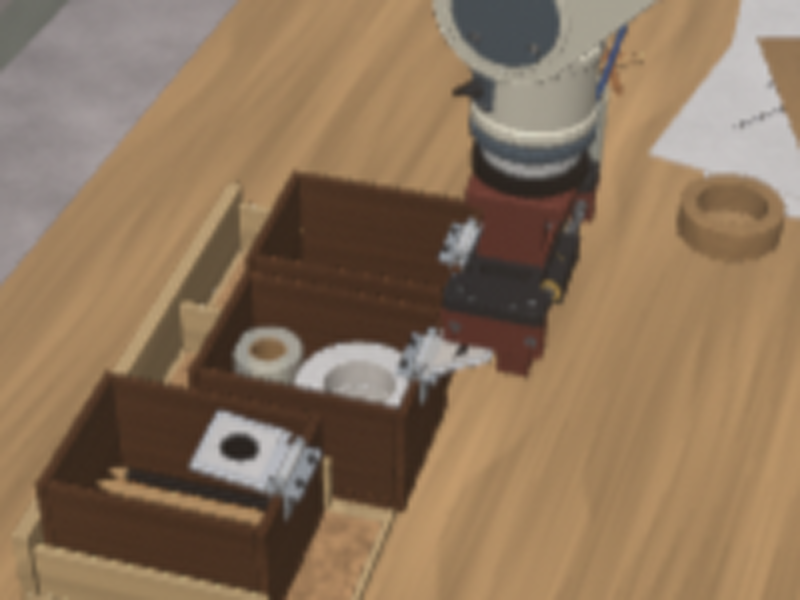

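The marker has risen: its edge corner moved from (505,385) to (492,355). I'll continue around the arc.

Emit:
move_arm([
  [4,0,6,0,1],
  [8,0,12,0,1],
  [13,0.5,18,0,1],
  [18.5,1,24,0,1],
  [25,1,29,0,1],
  [32,1.5,33,0,1],
  [39,2,36,0,1],
  [46,2,38,0,1],
  [46,2,38,0,1],
])

```text
t: 6.4
ee_pos: [529.6, -30.8, 154.2]
orientation: [2.197, 0.061, -2.191]
ft_force: [-1.2, 0.4, -0.1]
width: 0.5
```

```bash
python3 look.py 4
```

```text
6.5 [528.8 -30.8 153.9] [-0.15  0.15  0.22]
```

View pics/side4z.png

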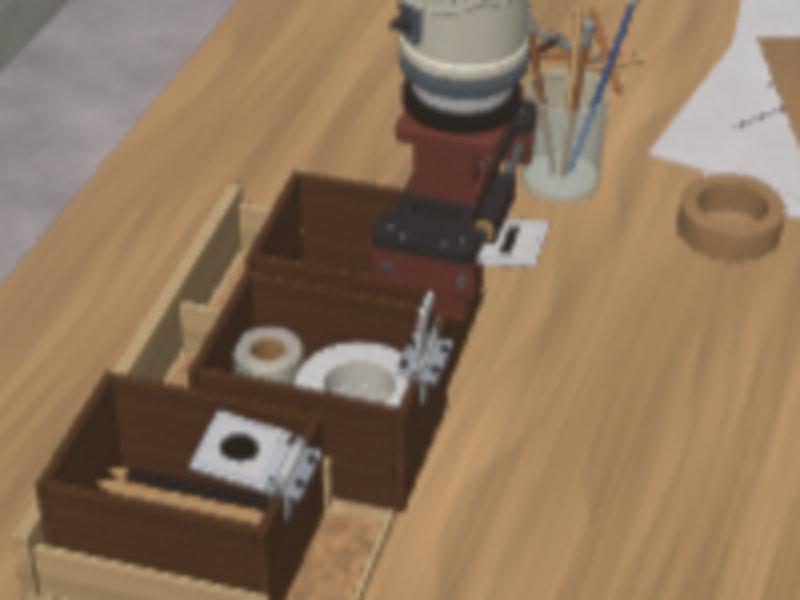

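The marker is nearly upright, seen edge-on at (430,320). Next I'll push it over past vertical, then press it down.

Emit:
move_arm([
  [8,0.5,0,0,1],
  [16,1,0,0,1],
  [24,1,0,0,1],
  [32,1.5,0,0,1],
  [40,2,0,0,1],
  [48,2,-2,0,1],
  [52,2.5,-8,0,1],
  [54,2.5,-15,0,1],
  [55,2.5,-22,0,1],
  [56,2.5,-27,0,1],
  [56,2.5,-31,0,1],
  [56,2.5,-31,0,1],
])

```text
t: 8.0
ee_pos: [584.5, -28.3, 122.5]
orientation: [2.196, 0.061, -2.193]
ft_force: [0.3, 0.2, -1.1]
width: 0.3
```

```bash
python3 look.py 5
```

```text
8.1 [584.7 -28.3 122.9] [ 0.98 -0.83 -0.22]
```

View pics/side5z.png

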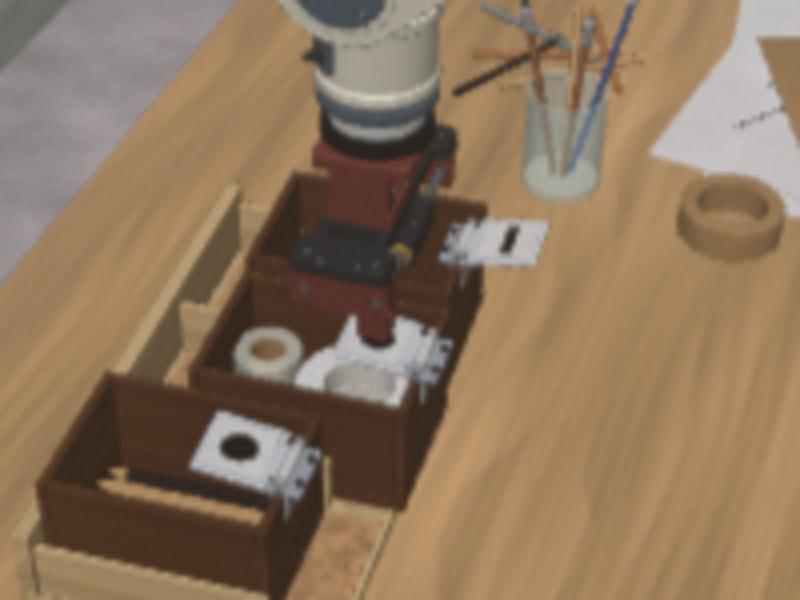

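The marker is almost flat, with its disc face showing at about (380,340). I'll press it down to the stop in small steps.

Emit:
move_arm([
  [0,0,-2,0,1],
  [0,0,-4,0,1],
  [0,0,-4,0,1],
  [0,0,-4,0,1],
])

```text
t: 8.6
ee_pos: [584.7, -28.3, 118.9]
orientation: [2.196, 0.061, -2.192]
ft_force: [-0.3, 0.1, -0.2]
width: 0.3
```

Emit:
move_arm([
  [0,0,-1,0,1],
  [0,0,-2,0,1],
  [0,0,-2,0,1],
  [0,0,-2,0,1],
])

```text
t: 9.1
ee_pos: [584.7, -28.3, 116.9]
orientation: [2.196, 0.061, -2.192]
ft_force: [-0.2, 0.5, 0.8]
width: 0.2
```

Emit:
move_arm([
  [0,0,-1,0,1],
  [0,0,-1,0,1],
  [0,0,-1,0,1],
])

```text
t: 9.48
ee_pos: [584.7, -28.3, 116.6]
orientation: [2.196, 0.061, -2.192]
ft_force: [-2.1, 0.8, 7.4]
width: 0.6
```

Emit:
move_arm([
  [0,0,-1,0,1],
  [0,0,-1,0,1],
  [0,0,-1,0,1],
])

```text
t: 9.85
ee_pos: [584.8, -28.3, 116.6]
orientation: [2.197, 0.061, -2.191]
ft_force: [-4.0, 0.0, 9.6]
width: 0.7
```

The marker is against its stop, with 7 to 10 N upward at z 116.6. I'll retract, open the fingers, and come down in front of the bin to straddle the clip.

Emit:
move_arm([
  [0,0,20,0,1],
  [0,0,45,0,1],
  [-30,-1,60,0,-1],
  [-70,-3,60,0,-1],
  [-105,-5,60,0,-1],
  [-105,-5,60,0,-1],
  [-105,-5,25,0,-1],
  [-105,-5,-15,0,-1],
  [-105,-5,-46,0,-1],
  [-105,-5,-46,0,-1],
  [-105,-5,-46,0,-1],
])

```text
t: 11.22
ee_pos: [480.9, -33.4, 71.3]
orientation: [2.198, 0.061, -2.19]
ft_force: [-0.1, 0.9, 0.6]
width: 86.1
```

```bash
python3 look.py 6
```

```text
11.325 [481.1 -33.4  71.8] [0.36 0.87 0.74]
```

View pics/side6z.png

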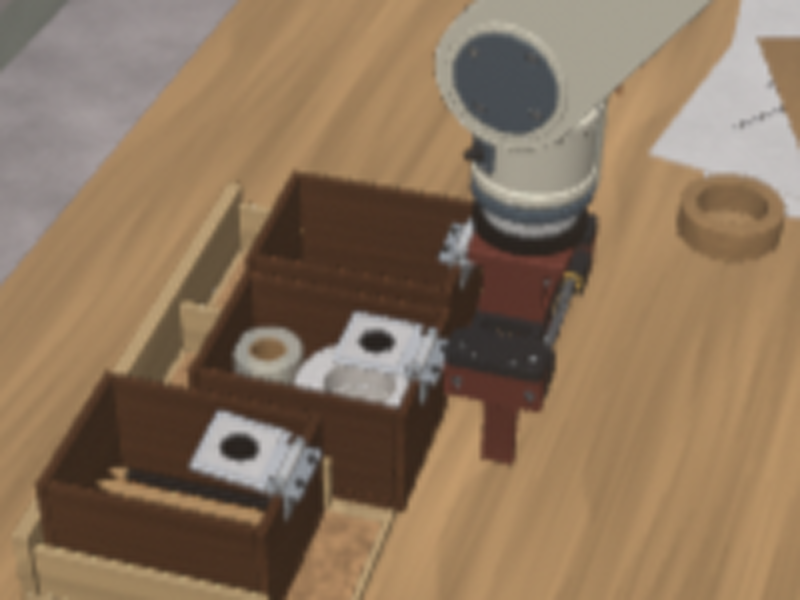

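View pics/top6z.png

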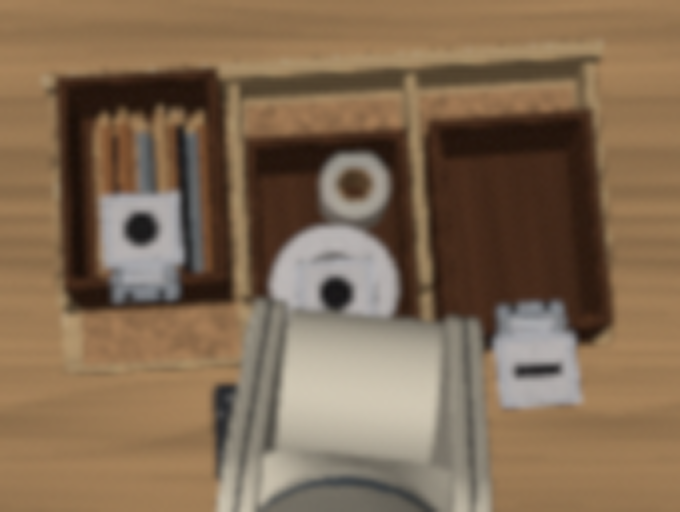

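The tape marker lies flat, disc face up, at (376,340) in the side view, and the open fingers stand in front of the bin on both sides of the clip. Now I'll push along the bay.

Emit:
move_arm([
  [12,0.6,0,0,-1],
  [24,1.2,0,0,-1],
  [36,1.9,0,0,-1],
  [44,2.3,0,0,-1],
  [48,2.5,0,0,-1],
  [52,2.7,0,0,-1],
  [56,2.9,0,0,-1],
  [60,3.1,0,0,-1],
  [64,3.3,0,0,-1],
  [68,3.5,0,0,-1],
  [72,3.7,0,0,-1],
])

```text
t: 12.7
ee_pos: [550.5, -29.6, 71.4]
orientation: [2.194, 0.061, -2.195]
ft_force: [-7.4, -0.7, 5.1]
width: 87.5
```

```bash
python3 look.py 7
```

```text
12.8 [551.6 -29.7  71.4] [-4.22  0.7   2.03]
```

View pics/side7z.png

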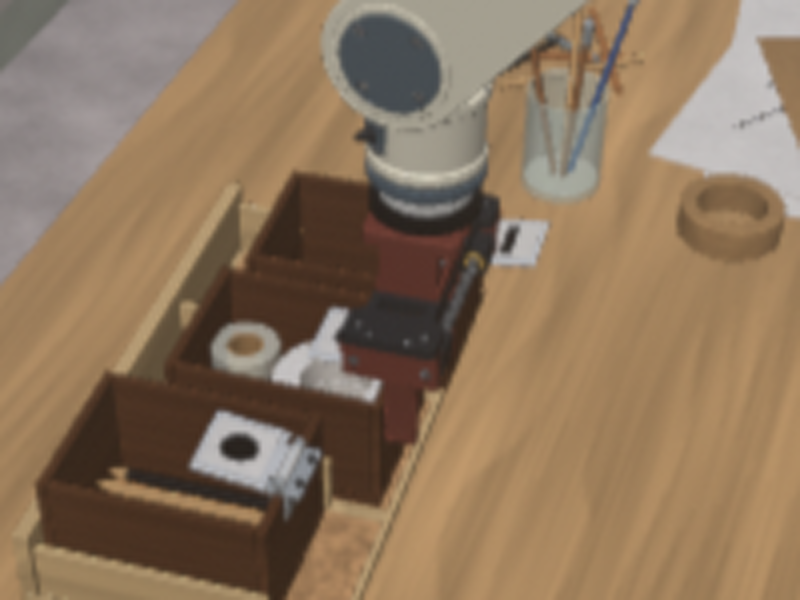

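View pics/top7z.png

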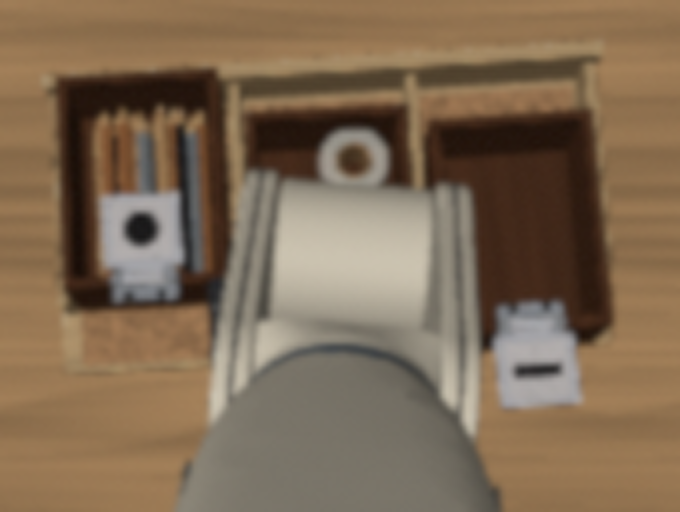

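The bin slides smoothly at 4 to 7 N and has roughly 25 mm to go.

Emit:
move_arm([
  [3,0.15,0,0,-1],
  [6,0.3,0,0,-1],
  [9,0.45,0,0,-1],
  [12,0.6,0,0,-1],
  [15,0.8,0,0,-1],
  [18,0.95,0,0,-1],
  [18,0.95,0,0,-1],
])

```text
t: 13.68
ee_pos: [568.7, -28.7, 71.0]
orientation: [2.194, 0.061, -2.194]
ft_force: [-4.0, 0.7, 0.6]
width: 87.7
```

Emit:
move_arm([
  [1.5,0.1,0,0,-1],
  [3,0.15,0,0,-1],
  [4,0.2,0,0,-1],
  [4,0.2,0,0,-1],
])

```text
t: 14.18
ee_pos: [571.8, -28.5, 70.9]
orientation: [2.192, 0.061, -2.196]
ft_force: [-5.1, -0.0, 2.0]
width: 87.7
```

Emit:
move_arm([
  [1.5,0.1,0,0,-1],
  [3,0.15,0,0,-1],
  [3,0.15,0,0,-1],
])

```text
t: 14.55
ee_pos: [573.7, -28.4, 70.8]
orientation: [2.19, 0.061, -2.199]
ft_force: [-5.4, 0.1, 3.6]
width: 88.0
```

Emit:
move_arm([
  [1.5,0.1,0,0,-1],
  [3,0.15,0,0,-1],
  [3,0.15,0,0,-1],
])

```text
t: 14.92
ee_pos: [575.5, -28.2, 70.8]
orientation: [2.188, 0.061, -2.201]
ft_force: [-6.5, -0.8, 4.6]
width: 87.5
```

```bash
python3 look.py 8
```

```text
15.025 [575.5 -28.2  70.8] [-6.49 -0.08  4.67]
```

View pics/side8z.png

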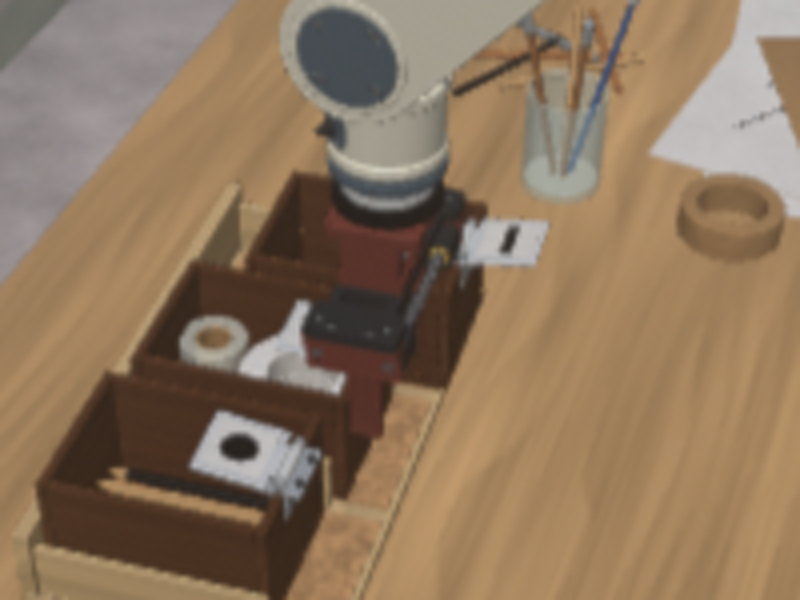

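View pics/top8z.png

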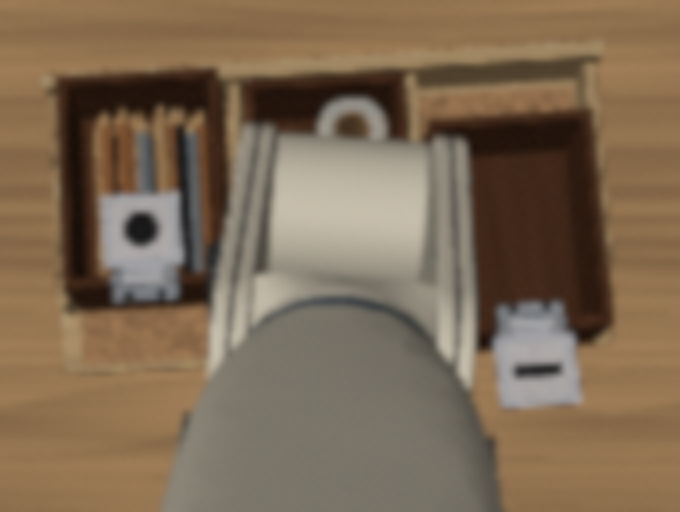

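In the top view the bin's back edge (row about 78) sits about 8 enlarged pixels, or some 5 mm, short of the line of the pencil bin. I'll keep pushing gently.

Emit:
move_arm([
  [1.5,0.1,0,0,-1],
  [3,0.15,0,0,-1],
  [4.5,0.2,0,0,-1],
  [4.5,0.2,0,0,-1],
  [4.5,0.2,0,0,-1],
])

```text
t: 15.65
ee_pos: [578.8, -28.0, 70.8]
orientation: [2.185, 0.062, -2.203]
ft_force: [-7.3, -0.6, 4.8]
width: 87.8
```

```bash
python3 look.py 9
```

```text
15.75 [578.8 -28.   70.8] [-6.99 -1.48  4.3 ]
```

View pics/top9z.png

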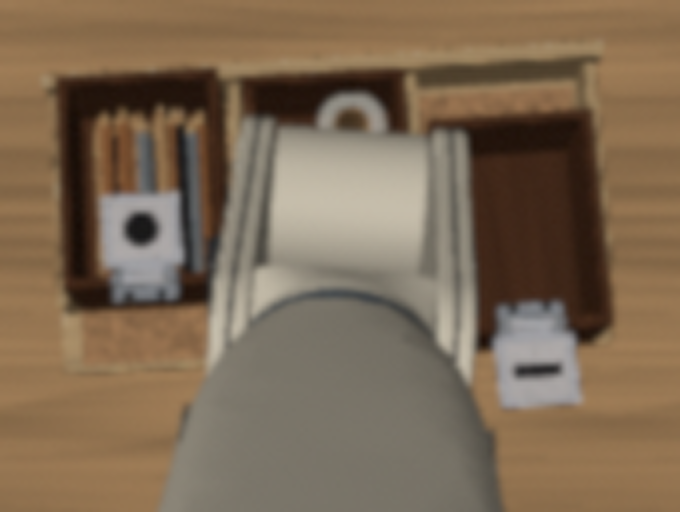

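Emit:
move_arm([
  [1.5,0.1,0,0,-1],
  [3,0.15,0,0,-1],
  [4.5,0.2,0,0,-1],
  [4.5,0.2,0,0,-1],
  [4.5,0.2,0,0,-1],
])

```text
t: 16.38
ee_pos: [582.2, -27.8, 70.8]
orientation: [2.183, 0.062, -2.206]
ft_force: [-7.2, -1.4, 5.3]
width: 88.0
```

Emit:
move_arm([
  [1.5,0.1,0,0,-1],
  [3,0.15,0,0,-1],
  [3,0.15,0,0,-1],
  [3,0.15,0,0,-1],
])

```text
t: 16.88
ee_pos: [584.0, -27.8, 70.8]
orientation: [2.181, 0.062, -2.208]
ft_force: [-5.7, -0.9, 4.3]
width: 87.8
```

```bash
python3 look.py 10
```

```text
16.975 [584.  -27.7  70.8] [-6.86 -0.66  4.72]
```

View pics/top10z.png

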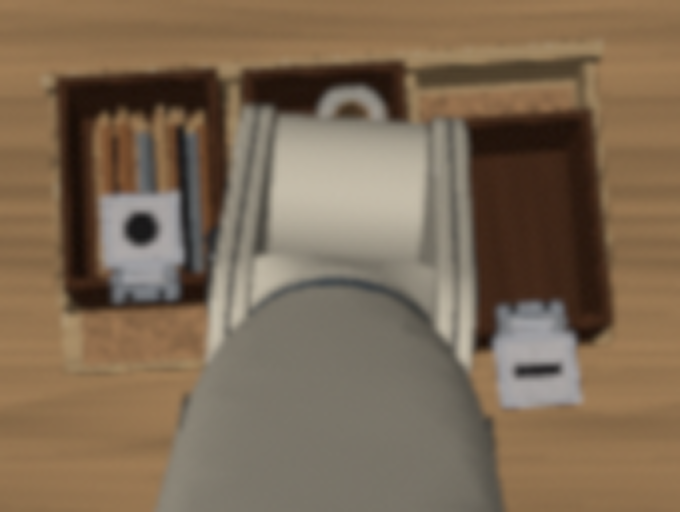

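View pics/side10z.png

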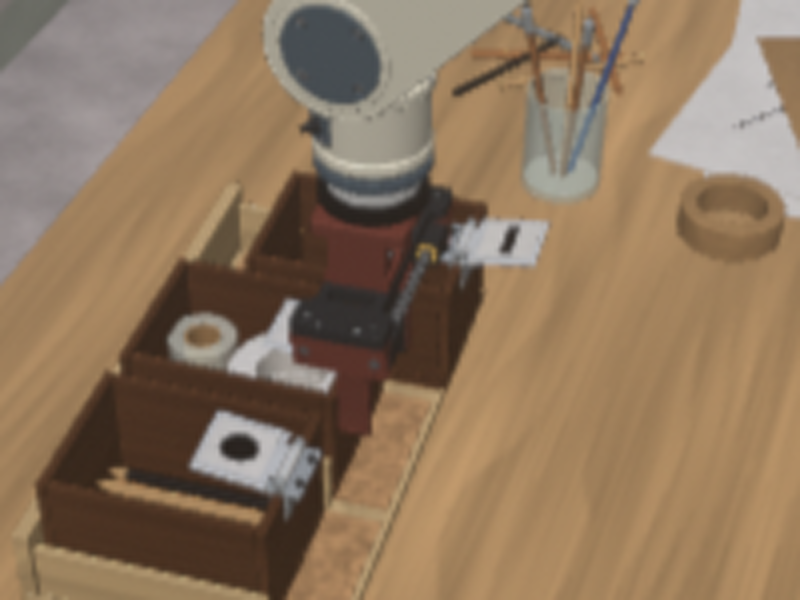

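Emit:
move_arm([
  [1.5,0.1,0,0,-1],
  [3,0.15,0,0,-1],
  [3,0.15,0,0,-1],
  [3,0.15,0,0,-1],
])

```text
t: 17.48
ee_pos: [585.9, -27.6, 70.8]
orientation: [2.179, 0.062, -2.21]
ft_force: [-6.5, 0.1, 4.3]
width: 87.4
```

Emit:
move_arm([
  [1.5,0.1,0,0,-1],
  [3,0.15,0,0,-1],
  [3,0.15,0,0,-1],
  [3,0.15,0,0,-1],
])

```text
t: 17.98
ee_pos: [587.7, -27.5, 70.8]
orientation: [2.176, 0.062, -2.213]
ft_force: [-6.3, 0.5, 4.1]
width: 87.9
```

Emit:
move_arm([
  [1.5,0.1,0,0,-1],
  [3,0.15,0,0,-1],
  [4,0.2,0,0,-1],
  [4,0.2,0,0,-1],
])

```text
t: 18.48
ee_pos: [589.3, -27.4, 70.9]
orientation: [2.171, 0.062, -2.218]
ft_force: [-10.7, -1.2, 8.9]
width: 88.0
```

Emit:
move_arm([
  [1.5,0.1,0,0,-1],
  [3,0.15,0,0,-1],
  [4,0.2,0,0,-1],
  [4,0.2,0,0,-1],
])

```text
t: 18.98
ee_pos: [589.1, -27.4, 70.8]
orientation: [2.162, 0.062, -2.227]
ft_force: [-17.6, -1.7, 14.2]
width: 87.9
```

```bash
python3 look.py 11
```

```text
19.075 [589.1 -27.4  70.8] [-16.69  -1.67  13.51]
```

View pics/top11z.png

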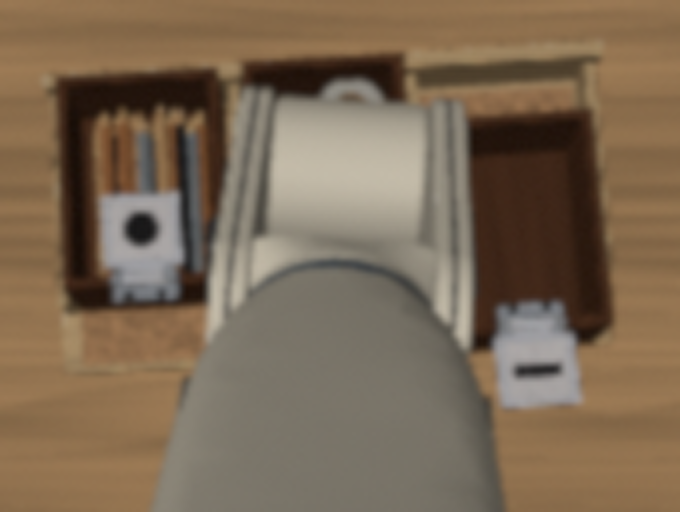

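View pics/side11z.png

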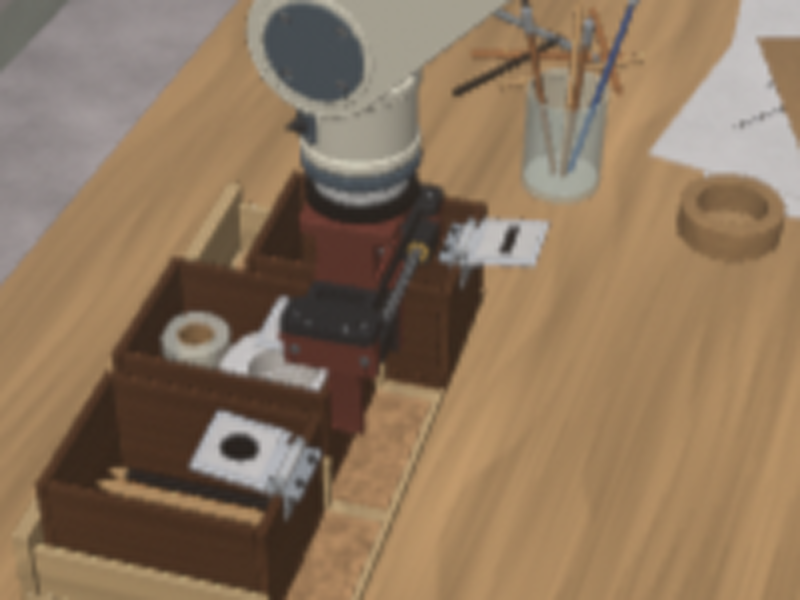

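The force rose to 17 N and the finger stopped at x = 589, so the bin is against the back stop. I'll back straight off and check.

Emit:
move_arm([
  [-5,-0.3,0,0,-1],
  [-25,-1.3,0,0,-1],
  [-60,-3,0,0,-1],
  [-100,-5,20,0,-1],
  [-150,-8,70,0,-1],
  [-180,-60,110,0,-1],
  [-180,-120,110,0,-1],
  [-180,-180,110,0,-1],
  [-180,-230,110,0,-1],
  [-180,-230,110,0,-1],
  [-180,-230,110,0,-1],
])

```text
t: 20.45
ee_pos: [409.0, -257.2, 180.6]
orientation: [2.163, 0.062, -2.227]
ft_force: [0.3, -0.0, 0.1]
width: 87.5
```

```bash
python3 look.py 12
```

```text
20.55 [ 409.1 -256.3  180.6] [-0.01  0.49  0.84]
```

View pics/top12z.png

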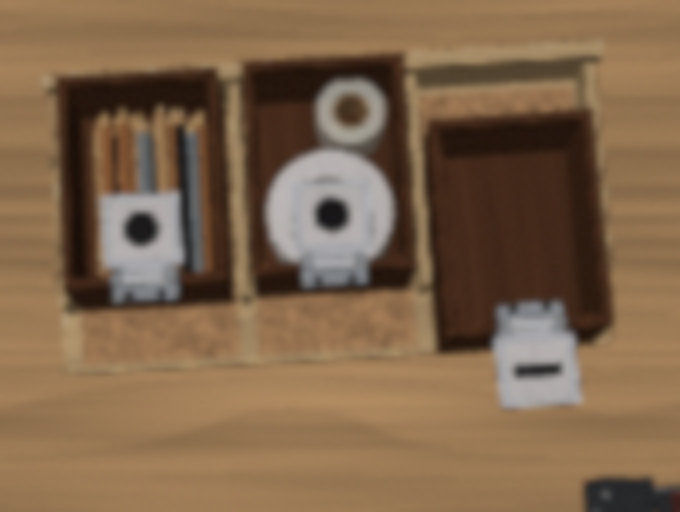

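View pics/side12z.png

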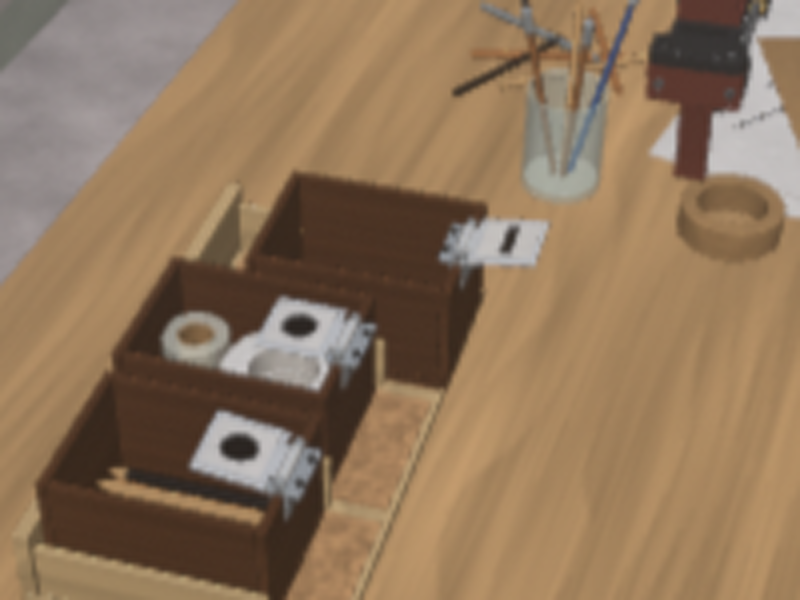

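The tape bin is home, its front and back in line with the pencil bin. Its marker lies flat, disc up, at (300,325) in the side view, and the other bins, the jar and the loose roll look unchanged. Handing in.

```bash
python3 -c "
from workcell import ctrl
print(ctrl.close_job())"
```

```text
the job is handed in; nothing more can be done
None
```

The tape bin's marker is flipped and lies flat over the bin with its disc face up, and the bin is pushed home. I handed the job in at about 20.5 s.

- **Flip:** I used the shut fingertips to rub the marker's free edge upward along its arc, push it past upright and press it down. At its stop the finger met 7–10 N. The bin slid in a few mm while I was flipping, before the main push.
- **Push home:** I pushed on the bin's front wall with the open fingers either side of the clip, at about 4–7 N. Near the end the force rose to about 17 N and the bin stopped moving, so it is against the back stop. The hand tilted slightly (a degree or two) during the last part of the push.

**Last checks:** after I backed off, both cameras showed the tape bin in line with the pencil bin and its marker flat. The empty bin still had its marker out, the pencil bin was unmoved, and the brush jar and loose roll looked unchanged. The final close-ups did not show the flask, but the arm stayed well away from it. No check failed.

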